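# Lock the customer's watch into its case

### The arm

A 6-joint arm with a two-finger parallel gripper is mounted at the origin on a cart in front of the work surface, level with it; the furniture and walls round the work are solid. World frame = base frame: x ahead of the robot, y to its left, z up, the work surface at z = 0. Lengths are in mm, angles in rad, forces in N, time in s.
With the tool pointing down it reaches from about 425 to 950 mm from the base axis. Payload 3.5 kg.
Tool frame: the origin (TCP) lies at the centre of the arm's flange, where the gripper is bolted on; the fingertips stand 173 mm ahead of it and the grasp point (between the pads) lies 155 mm ahead of it (ctrl.grip_depth is the distance from the TCP to the grasp point, in mm); z points along the fingers, y is the line along which they close (so a half turn about z gives the same grasp; the last joint's range is limited). The gripper opens to 85 mm and grips with 20 to 120 N. Pads are 22 mm wide; open, the fingers measure 114 mm over their backs; the gripper's body (76 mm by 85 mm) begins 54 mm behind the grasp point. The pads swing forward as they close: fully open they stand 13 mm farther back than shut.
Start: joints at [1.148, 0.286, 1.577, -0, 1.279, -0.15], TCP at [181.828, 650.036, 404.725] pointing down, gripper open.
Joint ranges: [-2.77, 2.77], [-0.9, 2.22], [0.21, 2.48], [-1.53, 4.67], [0.24, 2.81], [-2.84, 2.84]. Speed limits (rad/s): [2.79, 2.79, 3.14, 3.14, 3.14, 3.14].

### API

Orientations are given as a unit quaternion [x, y, z, w].
In Python, from plant import sensors, viewer, ctrl gives the robot as it stands.
- The arm moves only by the tool move_arm, never from a script. Its argument "commands" is a list that holds one entry, the list of rows, each a list of 6 numbers: the shift along the tool's x, y, z scaled (see below), then the turn, a rotation vector about the tool's x, y, z scaled (see below). In form: [[[x, y, z, wx, wy, wz], ...]]. A call has 1 to 5 rows; each row shifts and turns the commanded pose from where the row before left it, along the tool's axes as they then stand; what a row does not reach is not made up. The controller multiplies each number of a shift by 60 mm and each number of a turn by 5 degrees. A row lasts 1/8 s, in which the tool goes at most 62.5 mm and 10.7 degrees, less where a joint would pass 70% of its speed; a pose out of reach is approached as far as the arm can. A call with a number of a shift or a turn outside -1 to 1 is refused whole. A call with a gripper value outside its range is refused whole. "hand" is the opening, from 0 (shut) to 1 (fully open), set as the call begins (left out, the last holds). The fingers move at their own pace and stop on an object; "squeeze" is the grip in N (left out, the last holds). Time passes only in rows, so rows that do not move let the fingers close. It gives the time, the measured TCP pose, the force, the opening and the grip force at its end, in the units of the state.
- sensors.observe(): the state, without advancing time (a new reading comes with each control period).
- viewer.read_camera(name): name is "side" or "top"; returns a dict with "image" (384x512x3 uint8, red, green, blue), "mtx" (3x3 intrinsics, pixels), "k1" (the pictures are not rectified: a ray, as slopes to the right and down, at radius r is drawn at 1 + k1 r^2 times it, then the intrinsics apply), "R" (3x3) and "t" (3): a world point X has camera coordinates R X + t. Camera axes: x right, y down, z forward; pixel columns grow to the right and rows downward; lengths in mm; the calibration is good to about 2 mm. A picture is of the moment at which its call begins. There is no depth.
- ctrl.sign_off(): hands the job in; it is judged then, once.
The state is a dict: "time_s": time; "q": joint angles; "joint_velocities": joint speeds; "tau": joint torques, N m; "tool_pos": TCP position; "tcp_rot": TCP orientation; "contact_force": force on the tool from outside, world axes, zero at the start; "moment": the same for the moment, N m; "gripper_width": finger opening in mm; "gripper_force": force on a finger pad.
Only numpy, scipy, OpenCV 4.12 (cv2) and the standard library are available. Lean on these libraries where they do the work, as an engineer would, in place of code of your own. Each camera call takes 0.05 s, during which the arm holds its last target. There are 200 camera calls.

### The job

A customer's watch lies in the small glass-lidded wooden case and has to be locked in: press the lid gently shut with the fingertips, then hold the case's long spring catch bar down with one fingertip while the other finger slides the bolt fully home through the lid's eye, and let the catch spring back up so that it locks the bolt. Only touch and push: do not grip or force the bolt, do not lift, tip or shove the case, and leave the watch and the other things on the bench as they are.

Things in the scene. Friction and masses are not known exactly. Their poses are not given: they have to be found in the camera images.
- case: the case, a dark wooden box 124 mm deep (its x), 140 mm wide (its y) and 39 mm high on rubber feet, about 1 kg, standing loose on the bench. Origin: middle of its underside. Its x points from the front (robot side) to the hinge at the back, y to the left along the bolt, z up. All offsets below are (x, y, z) in this frame in mm. Front deck (x -62 to -10) with its top at z 34 carries bolt and catch; behind it the compartment with the watch.
- lid (a joint): angle of the lid, a wooden frame with a glass pane, 138 mm wide: 0 = shut (stop), grows as its front edge rises. Hinge line along y at x 63.5, z 41; the lid reaches 71.5 mm forward from it. Shut, its top is at z 46.5. A stiff hinge keeps it at any angle; 2 to 4 N at the front edge shuts it. At its front edge, at y 41 to 48, hangs a steel eye that reaches forward to x -32; when the lid is shut the eye stands in the bolt's path (top z 55)
- lid_front (a point): point on the lid's upper face, on the middle of its wooden front rail, 65.5 mm from the hinge line (x -2, y 0, z 46.5 when shut). The rail is 12 mm deep; the glass behind it starts 6 mm behind this point and may also be pressed
- bolt (a joint): travel of the steel bolt along the case's +y (m): 0 = drawn, 0.024 = fully home through the lid's eye in the keeper (stop). No spring, about 1 N of friction. While the catch is up its tooth stands in a notch of the bolt and blocks it; there are notches at 0, 0.012 and 0.024, so the catch must be kept down all the way. If the lid is not shut, the bolt shoots past below the eye and then stops the lid from shutting
- thumb_piece: upright flat steel thumb-piece fixed on the bolt, by which it is pushed: 20 mm (x) by 8 mm (y) by 20 mm high. Origin at its middle in x and y, 8 mm below its top. At bolt 0 it lies at (-24, -16, 64), so its top is at z 72; at home at (-24, 8, 64). Push it on its -y face towards +y. Rod and guides below it reach only to z 52
- catch (a joint): travel of the spring catch downward (m): 0 = up, 0.008 = down stop. 1.6 N to start, 4.8 N at the stop. Below 0.004 the tooth blocks the bolt; at 0.0045 to 0.008 the bolt is free. Let go, it springs up into the notch it stands at
- press_bar: flat top bar of the catch, steel, 17 mm (x) by 74 mm (y) by 8 mm thick, on two pins with coil springs, in front of the bolt and parallel to it. Origin: middle of its top face, at (-48, -19, 63) when up and z 55 when fully down. It may be pressed anywhere along its length, and the fingertip may slide along it. Its edge at x -39.5 is 5.5 mm from the thumb-piece's nearest edge (x -34), centre to centre they are 24 mm apart in x
- watch: the customer's watch head, 44 x 42 x 11 mm, lying on a cushion in the compartment; origin at the middle of its underside. Not to be touched
- eye_loupe: black conical eye loupe, 37 mm wide and 32 mm high, left of the case; bystander
- vial: glass vial with a dark screw cap, 31 mm wide and 54 mm high, left of the case; bystander
- tin: flat round tin, 56 mm wide and 15 mm high, right of the case; bystander
- steel_tweezers: steel tweezers, 125 mm long, lying far left; bystander
- screwdriver: precision screwdriver, 100 mm long, lying far left; bystander
- clamp: small brass clamp, 22 x 35 x 35 mm, far left; bystander
- bottle: amber bottle with a ribbed cap, 42 mm wide and 69 mm high, on the right; bystander
- drill_vice: pin vice, 7 mm thick and 51 mm long, lying far left near the bench's edge; bystander

How it is judged (in metres and radians):
On the way, in this order (a step that is already met when the one before it is completed fails the run):
1. the lid is shut while the bolt is still drawn (value of joint lid below 0.03 rad and value of joint bolt below 0.004 m), for 0.1 s.
2. the bolt is on its way while a finger holds the catch down (value of joint bolt between 0.007 and 0.021 m and value of joint catch above 0.0035 m and contact force between the fingers and press_bar above 0.5 N), for 0.04 s.
3. the bolt is home (value of joint bolt above 0.0225 m), for 0.1 s.
At the end, for the whole second after the job is handed in: the lid is shut (within 0.03 rad), the bolt is home (within 1.8 mm of its stop), the catch has sprung fully up (within 1 mm) and so locks it, and the case stands level and at rest within 30 mm of where it stood (value of joint lid below 0.03 rad and value of joint bolt above 0.0222 m and value of joint catch below 0.001 m and distance of case from where it was at the start of the episode below 0.03 m and height (world z) of case below 0.004 m and angle between case's own z axis and vertical below 0.03 rad and linear speed of case below 0.01 m/s); the robot touches nothing.
It fails at once if the lid is pressed with more than 40 N (contact force between the fingers and lid above 40 N).
It fails at once if the bolt is gripped or forced (more than 35 N on the thumb-piece) (contact force between the fingers and thumb_piece above 35 N).
It fails at once if the case is lifted, tipped or shoved more than 30 mm (height (world z) of case above 0.006 m or angle between case's own z axis and vertical above 0.08 rad or distance of case from where it was at the start of the episode above 0.03 m).
It fails at once if the watch is touched (contact force between any of the fingers, the arm and watch above 0.3 N).
It fails at once if a bystander is moved more than 30 mm (distance of any of eye_loupe, vial, tin, steel_tweezers, screwdriver, clamp, bottle, drill_vice from where it was at the start of the episode above 0.03 m).
It also fails if it takes over 38 s, if anything falls off the work surface, if the arm or the gripper's body presses on something with over 40 N, if the wrist force passes 120 N, or if a joint passes its speed limit or range.

## Working session

There is one attempt and no reset: what is moved stays moved. The work goes in short steps, Python scripts to look and compute and a tool call to move; the robot and the scene stay as the last step left them, time stands still between calls to the robot, and variables do not carry over. Pictures are saved under pics/ and viewed, at most 10 in all, crops included, and the job is handed in when it is done.

Besides the shell and the picture viewer there is one more tool, called as name(argument=value, ...), one argument or row to a line, values as JSON. move_arm: Moves the arm, as the interface text tells. Its arguments: {"type":"object","properties":{"commands":{"type":"array"},"hand":{"type":"number"},"squeeze":{"type":"number"}},"required":["commands"]}

```bash
mkdir -p pics
python3 - <<'E'
from plant import sensors, viewer, ctrl
import cv2, numpy as np
s=sensors.observe(); print(s)
for n in("top","side"):
    c=viewer.read_camera(n); cv2.imwrite(f"pics/{n}0.png",c["image"][:,:,::-1]); np.savez(f"{n}.npz",**c); print(n,c["mtx"],c["k1"],c["R"],c["t"], -c["R"].T@c["t"])
E
```

```text
{'time_s': 0.0, 'q': array([ 1.14800994e+00,  2.87178510e-01,  1.57816458e+00, -4.93758314e-06,
        1.27858305e+00, -1.50024880e-01]), 'joint_velocities': array([-5.46377858e-05,  3.26210904e-06, -3.20781459e-04, -2.18578243e-03,
       -2.67649424e-03, -6.19475440e-04]), 'tau': array([-8.39709319e-04, -4.05982125e+01, -2.92628413e+01, -1.60661684e-04,
        5.77808896e-03, -3.81326501e-06]), 'tool_pos': array([181.72483801, 649.82076152, 403.34485634]), 'tcp_rot': array([ 1.35957574e-01,  9.90713973e-01, -1.11988374e-03, -3.27344921e-04]), 'contact_force': array([-0.45872685,  0.04878963,  1.16877867]), 'moment': array([0.02981164, 0.04783216, 0.02654044]), 'gripper_force': 0.0, 'gripper_width': 85.34356908655876}
top [[453.27533652   0.         262.68111114]
 [  0.         453.27533652 193.07511324]
 [  0.           0.           1.        ]] -0.11120853093839674 [[-0.07822196 -0.99691716 -0.00612424]
 [-0.9755685   0.07780901 -0.20545526]
 [ 0.2052984  -0.0100965  -0.97864735]] [ 235.84620768  489.04527103 1371.10868061] [ 214.0591004   210.91039667 1443.75317521]
side [[479.16181131   0.         252.54915555]
 [  0.         479.16181131 191.68646427]
 [  0.           0.           1.        ]] -0.10434754608017956 [[ 0.36655629 -0.93027224 -0.01516729]
 [-0.79300801 -0.30386096 -0.5280216 ]
 [ 0.48659509  0.20557742 -0.84909548]] [  33.62741251  510.10515092 1077.59841313] [-132.16297096  -35.24621317 1184.84052151]
```

View pics/top0.png

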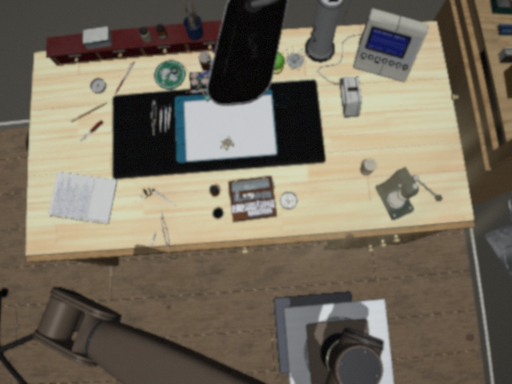

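View pics/side0.png

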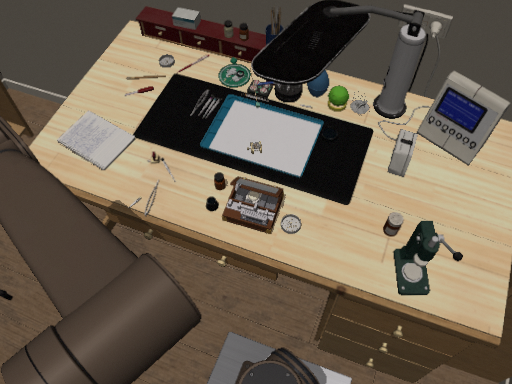

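The top view shows the case around (252,198) and the side view shows it around (253,203), with the tin to its right and the vial and loupe to its left. I'll enlarge both.

```bash
cat > h.py <<'E'
import cv2, numpy as np
def ray(c,p):
    k=float(c["k1"]); d=np.array([-k,0,0,0,0]); 
    x=(p[0]-c["mtx"][0,2])/c["mtx"][0,0]; y=(p[1]-c["mtx"][1,2])/c["mtx"][1,1]
    ux,uy=x,y
    for _ in range(20):
        f=1+k*(ux*ux+uy*uy); ux,uy=x/f,y/f
    return -c["R"].T@c["t"], c["R"].T@np.array([ux,uy,1.])
def onz(c,p,z):
    o,d=ray(c,p); return o+d*(z-o[2])/d[2]
def proj(c,X):
    q,_=cv2.projectPoints(np.float64(X).reshape(-1,1,3),cv2.Rodrigues(c["R"])[0],c["t"],c["mtx"],np.array([float(c["k1"]),0,0,0,0])); return q.reshape(-1,2)
def tri(c1,p1,c2,p2):
    o1,d1=ray(c1,p1);o2,d2=ray(c2,p2)
    s=np.linalg.lstsq(np.c_[d1,-d2],o2-o1,rcond=None)[0]; a=o1+s[0]*d1;b=o2+s[1]*d2
    return (a+b)/2,np.linalg.norm(a-b)
E
python3 - <<'E'
import numpy as np,cv2
a=np.load("top.npz")["image"][170:225,220:285,::-1]; b=np.load("side.npz")["image"][170:236,215:295,::-1]
cv2.imwrite("pics/cr.png",np.hstack([cv2.resize(a,None,fx=6,fy=6,interpolation=2),cv2.resize(b,None,fx=5,fy=5,interpolation=2)]))if 55*6==66*5 else 0
E
```

```text
(no output)
```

View pics/cr.png

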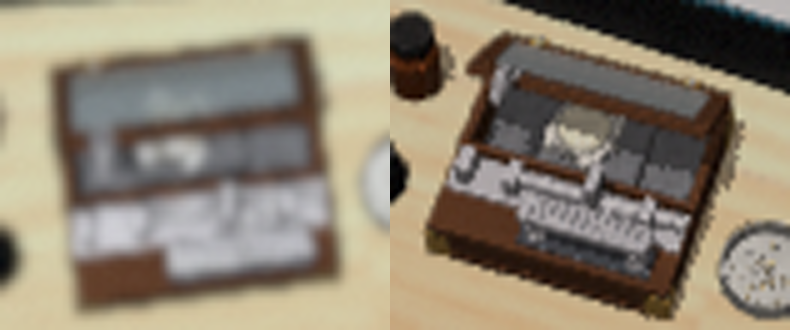

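The crop (top view left, side view right) shows the lid standing open, with its front edge at crop y≈130 in the top view. The press bar runs (165,265)-(318,250) in the top view and (525,200)-(655,245) in the side view. The thumb-piece is at (228,190) and (597,175).

Run:
```python
from h import *
T=dict(np.load("top.npz"));S=dict(np.load("side.npz"))
t=lambda u,v:(220+u/6-.4,170+v/6-.4); s=lambda u,v:(215+(u-390)/5-.4,170+v/5-.4)
FL=onz(T,t(78,308),34);FR=onz(T,t(340,275),34);print("front top",FL,FR,np.linalg.norm(FL-FR))
fl=onz(S,s(428,232),39*.9);fr=onz(S,s(662,300),35);print("side front",fl,fr,np.linalg.norm(fl-fr))
for n,a,b in [("thumb",(228,188),(597,172)),("lidFL",(62,145),(480,72)),("lidFR",(322,122),(715,122)),("hingeL",(55,70),(507,37)),("hingeR",(308,40),(733,90))]:
    print(n,*tri(T,t(*a),S,s(*b)))
print("barT",onz(T,t(166,262),63),onz(T,t(318,250),63))
print("barS",onz(S,s(523,205),63),onz(S,s(655,243),63))
d=(FL-FR);yaw=np.arctan2(-d[0],d[1]);print(np.degrees(yaw))
for yw in (yaw,np.radians(5)):
  R=np.array([[np.cos(yw),-np.sin(yw),0],[np.sin(yw),np.cos(yw),0],[0,0,1]])
  o=(FL+FR)/2-R@[-62,0,34];print(o)
for st,c,off,f in(("T",T,(220,170),6),("S",S,(215,170),5)):
  yw=np.radians(float(5))
```

```text
front top [428.15324887 297.56834309  34.        ] [434.74357099 159.38261821  34.        ] 138.34278769036482
side front [423.81501858 292.10274699  35.1       ] [430.73557494 157.65911368  35.        ] 134.6216722394376
thumb [481.33485646 214.52992041  56.13657554] 0.4474682559375861
lidFL [508.89706017 296.6368147   70.72370686] 3.338988076186676
lidFR [504.76592816 160.73034858 102.32790849] 8.36608798026737
hingeL [556.6406539  300.69483563  36.80328289] 1.509517214209259
hingeR [558.61915837 164.98107495  53.17801109] 3.118399445580009
barT [444.02745143 249.05693023  63.        ] [444.07176788 170.63145149  63.        ]
barS [443.99459397 242.92243243  63.        ] [447.66923641 168.39504124  63.        ]
2.730468368981343
[493.37802032 231.42901353   0.        ]
[493.21248121 233.8791367    0.        ]
```

```bash
cat >> h.py <<'E'
from scipy.spatial.transform import Rotation as Ro
O=np.array([493.,231.,0]);YAW=2.5
def plan(cx,cy,z,n,O=O,YAW=YAW):
    "rows to bring tool centre above case (cx,cy), TCP z, closing axis along case x"
    from plant import sensors
    s=sensors.observe(); p=s["tool_pos"];r=Ro.from_quat(s["tcp_rot"])
    t=O+Ro.from_euler('z',YAW,degrees=True).apply([cx,cy,0]); t[2]=z
    a=np.radians(YAW); R1=Ro.from_matrix(np.array([[-np.sin(a),np.cos(a),0],[np.cos(a),np.sin(a),0],[0,0,-1]]).T)
    w=(r.inv()*R1).as_rotvec(degrees=True)/n
    print("pos",p.round(1),"target",t.round(1),"F",s["contact_force"].round(1),"grip",s["gripper_width"].round(1),"t",s["time_s"])
    for i in range(n):
        print(np.r_[r.inv().apply((t-p)/n)/60, w/5].round(2).tolist(),end=",\n"); r=r*Ro.from_rotvec(w,degrees=True)
def case():
    from plant import sensors
    s=sensors.observe();p=s["tool_pos"]
    return Ro.from_euler('z',-YAW,degrees=True).apply(p-O).round(1),s["contact_force"].round(2),round(s["gripper_width"],1)
E
python3 -c "
from h import *
plan(47.5,0,300,15)"
```

```text
Traceback (most recent call last):
  File "h.py", line 26, in plan
    print("pos",p.round(1),"target",t.round(1),"F",s["contact_force"].round(1),"grip",s["gripper_width"].round(1),"t",s["time_s"])
                                                                                      ^^^^^^^^^^^^^^^^^^^^^^^^
AttributeError: 'float' object has no attribute 'round'
```

```bash
sed -i 's/s\["gripper_width"\].round(1)/round(s["gripper_width"],1)/' h.py
python3 -c "
from h import *
plan(47.5,0,300,15)"
```

```text
pos [181.7 649.8 403.5] target [540.5 233.1 300. ] F [-0.4  0.9 -0.4] grip 85.6 t 0.1
[-0.51, -0.34, 0.12, -0.0, 0.0, 0.96],
[-0.54, -0.29, 0.12, -0.0, 0.0, 0.96],
[-0.56, -0.25, 0.12, -0.0, 0.0, 0.96],
[-0.58, -0.2, 0.12, -0.0, 0.0, 0.96],
[-0.59, -0.15, 0.12, -0.0, 0.0, 0.96],
[-0.6, -0.1, 0.12, -0.0, 0.0, 0.96],
[-0.61, -0.05, 0.12, -0.0, 0.0, 0.96],
[-0.61, -0.0, 0.12, -0.0, 0.0, 0.96],
[-0.61, 0.05, 0.12, -0.0, 0.0, 0.96],
[-0.6, 0.1, 0.11, -0.0, 0.0, 0.96],
[-0.59, 0.15, 0.11, -0.0, 0.0, 0.96],
[-0.58, 0.2, 0.11, -0.0, 0.0, 0.96],
[-0.56, 0.25, 0.11, -0.0, 0.0, 0.96],
[-0.54, 0.29, 0.11, -0.0, 0.0, 0.96],
[-0.51, 0.34, 0.11, -0.0, 0.0, 0.96],
```

move_arm(
  commands=[
    [[-0.51,-0.34,0.12,0,0,0.96],[-0.54,-0.29,0.12,0,0,0.96],[-0.56,-0.25,0.12,0,0,0.96],[-0.58,-0.2,0.12,0,0,0.96],[-0.59,-0.15,0.12,0,0,0.96]],
  ],
  hand=0.19,
)

```text
time_s: 0.72
tool_pos: [302.7, 510.1, 367.9]
tcp_rot: [0.34, 0.94, -0.0, -0.0]
contact_force: [0.4, 0.1, 0.7]
gripper_width: 16.1
gripper_force: 0.0
```

move_arm(
  commands=[
    [[-0.6,-0.1,0.12,0,0,0.96],[-0.61,-0.05,0.12,0,0,0.96],[-0.61,0,0.12,0,0,0.96],[-0.61,0.05,0.12,0,0,0.96],[-0.6,0.1,0.11,0,0,0.96]],
  ],
)

```text
time_s: 1.35
tool_pos: [422.1, 371.5, 332.5]
tcp_rot: [0.528, 0.849, -0.0, -0.0]
contact_force: [1.0, -0.0, -0.1]
gripper_width: 16.4
gripper_force: 0.0
```

move_arm(
  commands=[
    [[-0.59,0.15,0.11,0,0,0.96],[-0.58,0.2,0.11,0,0,0.96],[-0.56,0.25,0.11,0,0,0.96],[-0.54,0.29,0.11,0,0,0.96],[-0.51,0.34,0.11,0,0,0.96]],
  ],
)

```text
time_s: 1.98
tool_pos: [541.7, 232.1, 299.6]
tcp_rot: [0.693, 0.721, -0.0, -0.0]
contact_force: [-0.4, -0.1, -0.5]
gripper_width: 16.1
gripper_force: 0.0
```

Run:
```python
from h import *
from plant import viewer
plan(47.5,0,290,1)
T=viewer.read_camera("top");S=viewer.read_camera("side")
for n,c in(("top1",T),("side1",S)): np.savez(n+".npz",**c)
a=T["image"][160:235,215:295,::-1];b=S["image"][150:240,200:296,::-1]
cv2.imwrite("pics/cr1.png",np.hstack([cv2.resize(a,(400,375),interpolation=2),cv2.resize(b,(400,375),interpolation=2)]))
```

```text
pos [541.7 232.1 299.6] target [540.5 233.1 290. ] F [-0.4 -0.1 -0.5] grip 16.1 t 1.975
[0.02, -0.02, 0.16, -0.01, 0.0, -0.06],
```

View pics/cr1.png

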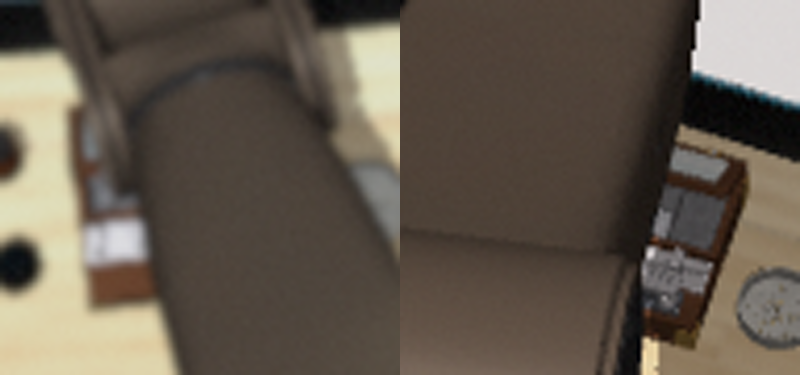

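The arm hides most of the case in both views; only its left strip (top) and right strip (side) show, with nothing disturbed. I'll get the lid angle from the first pictures.

Run:
```python
from h import *
T=dict(np.load("top.npz"));S=dict(np.load("side.npz"))
t=lambda u,v:(220+u/6-.4,170+v/6-.4); s=lambda u,v:(215+(u-390)/5-.4,170+v/5-.4)
R=Ro.from_euler('z',-YAW,degrees=True)
for n,c,p in(("T",T,t(193,132)),("Tin",T,t(190,120)),("S",S,s(597,97)),("Sin",S,s(597,92))):
    o,d=ray(c,p);o=R.apply(o-O);d=R.apply(d)
    for z in range(50,120,8):
        X=o+d*(z-o[2])/d[2]; r=np.hypot(63.5-X[0],z-41); print(n,z,X.round(0)[:2],"r",round(r,1),"ang",round(np.degrees(np.arctan2(z-41,63.5-X[0]))))
```

```text
T 50 [21. -2.] r 43.6 ang 12
T 58 [19. -2.] r 47.5 ang 21
T 66 [17. -2.] r 52.4 ang 28
T 74 [16. -2.] r 58.1 ang 35
T 82 [14. -2.] r 64.3 ang 40
T 90 [12. -2.] r 70.9 ang 44
T 98 [10. -2.] r 77.8 ang 47
T 106 [ 9. -2.] r 85.0 ang 50
T 114 [ 7. -2.] r 92.3 ang 52
Tin 50 [27. -1.] r 37.2 ang 14
Tin 58 [26. -1.] r 41.5 ang 24
Tin 66 [24. -1.] r 46.8 ang 32
Tin 74 [22. -1.] r 52.9 ang 39
Tin 82 [20. -1.] r 59.5 ang 44
Tin 90 [19. -1.] r 66.4 ang 48
Tin 98 [17. -1.] r 73.7 ang 51
Tin 106 [15. -1.] r 81.0 ang 53
Tin 114 [13. -1.] r 88.6 ang 56
S 50 [37.  1.] r 28.0 ang 19
S 58 [32. -1.] r 35.6 ang 29
S 66 [27. -2.] r 43.9 ang 35
S 74 [23. -4.] r 52.5 ang 39
S 82 [18. -6.] r 61.3 ang 42
S 90 [13. -7.] r 70.2 ang 44
S 98 [ 8. -9.] r 79.2 ang 46
S 106 [  4. -11.] r 88.3 ang 47
S 114 [ -1. -12.] r 97.4 ang 49
Sin 50 [40.  2.] r 25.1 ang 21
Sin 58 [35.  0.] r 32.9 ang 31
Sin 66 [31. -1.] r 41.3 ang 37
Sin 74 [26. -3.] r 50.1 ang 41
Sin 82 [21. -5.] r 59.0 ang 44
Sin 90 [16. -6.] r 68.1 ang 46
Sin 98 [11. -8.] r 77.2 ang 48
Sin 106 [  7. -10.] r 86.3 ang 49
Sin 114 [  2. -11.] r 95.5 ang 50
```

move_arm(
  commands=[
    [[0.02,-0.02,0.2,0,0,-0.06],[0,0,0.2,0,0,0],[0,0,0.1,0,0,0],[0,0,0.05,0,0,0],[0,0,0.05,0,0,0]],
  ],
)

```text
time_s: 2.7
tool_pos: [540.0, 234.7, 264.4]
tcp_rot: [0.69, 0.724, 0.0, 0.0]
contact_force: [0.2, 0.1, -0.3]
gripper_width: 16.5
gripper_force: 0.0
```

move_arm(
  commands=[
    [[0,0,0.05,0,0,0],[0,0,0.05,0,0,0],[0,0,0,0,0,0]],
  ],
)

```text
time_s: 3.08
tool_pos: [539.9, 234.2, 258.1]
tcp_rot: [0.69, 0.723, -0.0, -0.0]
contact_force: [-1.5, -0.6, -0.0]
gripper_width: 16.2
gripper_force: 0.0
```

move_arm(
  commands=[
    [[0,0,0.05,0,0,0],[0,0,0.05,0,0,0],[0,0,0,0,0,0]],
  ],
)

```text
time_s: 3.45
tool_pos: [539.9, 234.3, 251.9]
tcp_rot: [0.69, 0.723, -0.0, -0.0]
contact_force: [0.0, -0.4, -1.2]
gripper_width: 16.6
gripper_force: 0.0
```

move_arm(
  commands=[
    [[0,0,0.05,0,0,0],[0,0,0.05,0,0,0],[0,0,0,0,0,0]],
  ],
)

```text
time_s: 3.82
tool_pos: [540.2, 234.4, 246.4]
tcp_rot: [0.69, 0.723, 0.0, 0.0]
contact_force: [0.6, 0.1, 0.6]
gripper_width: 16.5
gripper_force: 0.3
```

Run:
```python
from h import *
from plant import viewer
S=viewer.read_camera("side"); np.savez("side2.npz",**S)
a=np.load("side1.npz")["image"][150:230,250:300,::-1];b=S["image"][150:230,250:300,::-1]
cv2.imwrite("pics/cr2.png",np.hstack([cv2.resize(x,(350,560),interpolation=2) for x in(a,b)]))
```

```text
(no output)
```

View pics/cr2.png

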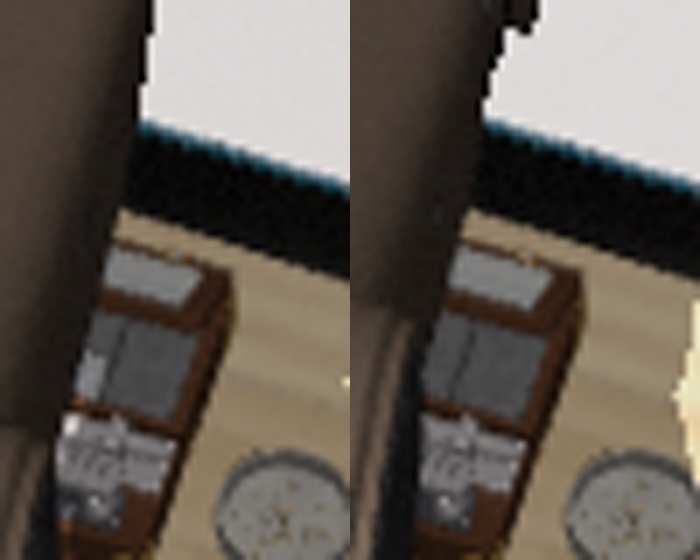

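The right-hand strip shows the lid rail a pixel or so lower than before, so contact has just started. Nothing else has moved.

move_arm(
  commands=[
    [[0,0,0.05,0,0,0],[0,0,0.05,0,0,0],[0,0,0,0,0,0]],
  ],
)

```text
time_s: 4.25
tool_pos: [540.0, 234.4, 240.1]
tcp_rot: [0.69, 0.723, -0.0, -0.0]
contact_force: [0.1, 1.2, 1.9]
gripper_width: 16.1
gripper_force: 0.9
```

move_arm(
  commands=[
    [[0,-0.03,0.05,0,0,0],[0,-0.03,0.05,0,0,0],[0,0,0,0,0,0]],
  ],
)

```text
time_s: 4.62
tool_pos: [536.0, 234.2, 233.6]
tcp_rot: [0.69, 0.723, -0.0, -0.0]
contact_force: [-0.2, 0.8, 1.5]
gripper_width: 16.2
gripper_force: 0.3
```

move_arm(
  commands=[
    [[0,-0.05,0.05,0,0,0],[0,-0.05,0.05,0,0,0],[0,0,0,0,0,0]],
  ],
)

```text
time_s: 5.0
tool_pos: [530.1, 233.8, 227.9]
tcp_rot: [0.69, 0.723, -0.0, -0.0]
contact_force: [1.6, 0.3, 1.3]
gripper_width: 16.0
gripper_force: 0.5
```

Run:
```python
from h import *
from plant import viewer
S=viewer.read_camera("side"); np.savez("side3.npz",**S);T=viewer.read_camera("top")
a=T["image"][160:235,215:295,::-1];b=S["image"][150:225,230:310,::-1]
cv2.imwrite("pics/cr3.png",np.hstack([cv2.resize(x,(400,375),interpolation=2) for x in(a,b)]))
```

```text
(no output)
```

View pics/cr3.png

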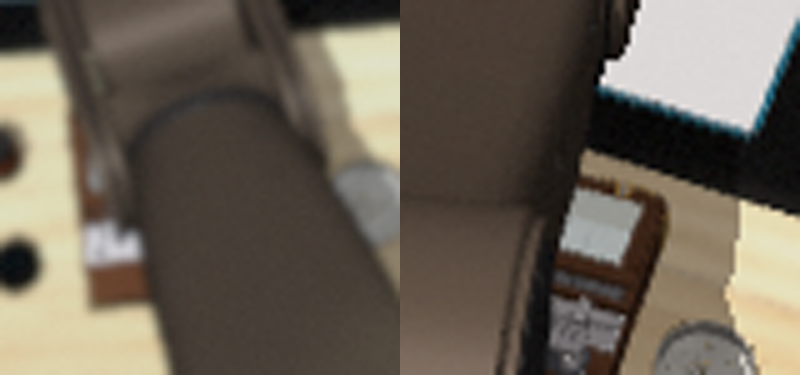

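The side view shows the lid much lower, with only a narrow dark gap at (590,280) in the crop between its front rail and the deck. It is closing cleanly, so I'll continue.

move_arm(
  commands=[
    [[0,-0.05,0.05,0,0,0],[0,-0.05,0.03,0,0,0],[0,0,0,0,0,0]],
  ],
)

```text
time_s: 5.48
tool_pos: [523.9, 233.6, 223.1]
tcp_rot: [0.69, 0.723, -0.001, -0.0]
contact_force: [0.9, 0.8, 0.7]
gripper_width: 16.4
gripper_force: 0.3
```

move_arm(
  commands=[
    [[0,-0.03,0.03,0,0,0],[0,0,0.02,0,0,0],[0,0,0,0,0,0]],
  ],
)

```text
time_s: 5.85
tool_pos: [522.5, 233.5, 220.3]
tcp_rot: [0.69, 0.723, -0.0, -0.0]
contact_force: [0.5, -0.2, 1.1]
gripper_width: 16.3
gripper_force: 0.5
```

move_arm(
  commands=[
    [[0,-0.05,0.02,0,0,0],[0,-0.05,0.02,0,0,0],[0,0,0,0,0,0]],
  ],
)

```text
time_s: 6.22
tool_pos: [517.2, 233.3, 219.1]
tcp_rot: [0.69, 0.723, 0.001, 0.001]
contact_force: [3.5, -0.1, 4.8]
gripper_width: 16.2
gripper_force: 2.2
```

move_arm(
  commands=[
    [[0,0,0.02,0,0,0],[0,0,0.02,0,0,0],[0,0,0,0,0,0]],
  ],
)

```text
time_s: 6.6
tool_pos: [517.6, 233.5, 218.9]
tcp_rot: [0.69, 0.723, 0.0, 0.0]
contact_force: [-2.5, -1.9, 16.0]
gripper_width: 16.2
gripper_force: 8.2
```

move_arm(
  commands=[
    [[0,0,-0.3,0,0,0],[0,0,-0.4,0,0,0],[0,0,0,0,0,0]],
  ],
)

```text
time_s: 6.98
tool_pos: [516.6, 233.4, 258.9]
tcp_rot: [0.69, 0.723, 0.001, 0.0]
contact_force: [-0.2, -0.2, 0.4]
gripper_width: 16.3
gripper_force: 0.0
```

```bash
python3 -c "
from h import *
plan(-36,-41,257,3)"
```

```text
pos [516.6 233.4 258.9] target [458.8 188.5 257. ] F [-0.2 -0.2  0.4] grip 16.3 t 6.975
[-0.23, -0.33, 0.01, 0.0, -0.0, 0.01],
[-0.23, -0.33, 0.01, 0.0, -0.0, 0.01],
[-0.24, -0.33, 0.01, 0.0, -0.0, 0.01],
```

move_arm(
  commands=[
    [[-0.23,-0.33,0.01,0,0,0],[-0.23,-0.33,0.01,0,0,0],[-0.23,-0.33,0.01,0,0,0],[0,0,0,0,0,0]],
  ],
)

```text
time_s: 7.48
tool_pos: [457.4, 188.5, 253.9]
tcp_rot: [0.691, 0.723, -0.002, -0.002]
contact_force: [0.4, -0.0, -0.0]
gripper_width: 16.2
gripper_force: 0.0
```

Run:
```python
from h import *
from plant import viewer
print(case())
S=viewer.read_camera("side"); T=viewer.read_camera("top")
a=T["image"][160:235,215:295,::-1];b=S["image"][165:240,215:295,::-1]
cv2.imwrite("pics/cr4.png",np.hstack([cv2.resize(x,(400,375),interpolation=2) for x in(a,b)]))
```

```text
(array([-37.5, -40.9, 253.9]), array([ 0.4 , -0.02, -0.  ]), 16.2)
```

View pics/cr4.png

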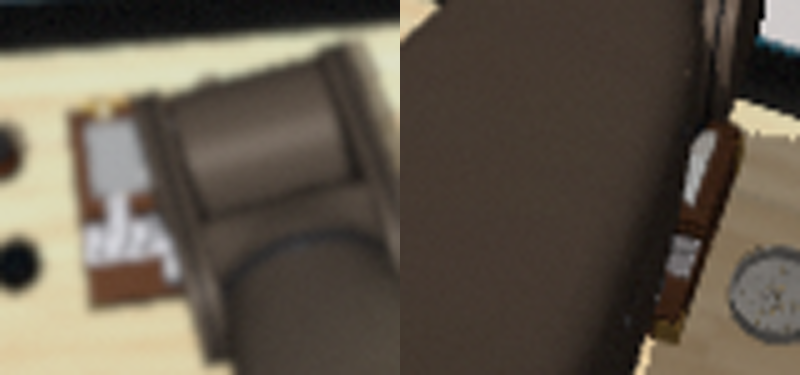

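The top view shows the lid shut, with the eye at (118,215) standing over the bolt. The case has not shifted. Next I'll press the catch.

move_arm(
  commands=[
    [[0,0.02,0.13,0,0,0],[0,0,0.13,0,0,0],[0,0,0,0,0,0]],
  ],
)

```text
time_s: 7.95
tool_pos: [460.2, 189.3, 239.0]
tcp_rot: [0.69, 0.723, -0.001, -0.001]
contact_force: [0.0, 0.6, -0.2]
gripper_width: 16.2
gripper_force: 0.0
```

move_arm(
  commands=[
    [[0,0,0.05,0,0,0],[0,0,0,0,0,0]],
  ],
)

```text
time_s: 8.2
tool_pos: [460.4, 189.2, 237.2]
tcp_rot: [0.69, 0.723, -0.0, -0.0]
contact_force: [0.7, 0.1, -0.4]
gripper_width: 16.4
gripper_force: 0.0
```

move_arm(
  commands=[
    [[0,0,0.05,0,0,0],[0,0,0,0,0,0]],
  ],
)

```text
time_s: 8.45
tool_pos: [460.6, 189.2, 234.6]
tcp_rot: [0.69, 0.723, 0.0, 0.0]
contact_force: [-0.5, -0.7, 1.9]
gripper_width: 16.1
gripper_force: 1.0
```

move_arm(
  commands=[
    [[0,0,0.05,0,0,0],[0,0,0.04,0,0,0],[0,0,0,0,0,0]],
  ],
)

```text
time_s: 8.82
tool_pos: [460.7, 189.2, 229.2]
tcp_rot: [0.69, 0.723, 0.0, 0.0]
contact_force: [0.0, -0.3, 3.4]
gripper_width: 16.3
gripper_force: 2.0
```

move_arm(
  commands=[
    [[0,0,0.02,0,0,0],[0,0,0,0,0,0]],
  ],
)

```text
time_s: 9.07
tool_pos: [460.8, 189.3, 228.5]
tcp_rot: [0.69, 0.723, 0.0, 0.0]
contact_force: [-1.6, 0.1, 6.8]
gripper_width: 16.4
gripper_force: 3.7
```

move_arm(
  commands=[
    [[0.05,0,0,0,0,0],[0.05,0,0,0,0,0],[0.05,0,0,0,0,0],[0,0,0,0,0,0]],
  ],
)

```text
time_s: 9.57
tool_pos: [460.7, 197.7, 228.6]
tcp_rot: [0.69, 0.724, -0.0, 0.002]
contact_force: [-0.5, -4.2, 6.4]
gripper_width: 16.1
gripper_force: 3.4
```

move_arm(
  commands=[
    [[0.05,0,0,0,0,0],[0.05,0,0,0,0,0],[0,0,0,0,0,0]],
  ],
)

```text
time_s: 9.95
tool_pos: [460.5, 203.5, 228.6]
tcp_rot: [0.69, 0.724, -0.001, 0.002]
contact_force: [0.5, -5.1, 7.2]
gripper_width: 16.2
gripper_force: 3.6
```

```bash
python3 -c "
from h import *
print(case())"
```

```text
(array([-33.7, -26. , 228.6]), array([ 0.45, -5.14,  7.17]), 16.2)
```

move_arm(
  commands=[
    [[0,0,-0.015,0,0,0],[0.05,0,0,0,0,0],[0.05,0,0,0,0,0],[0,0,0,0,0,0]],
  ],
)

```text
time_s: 10.45
tool_pos: [459.6, 210.4, 228.8]
tcp_rot: [0.69, 0.724, 0.0, 0.0]
contact_force: [1.2, -4.5, 4.4]
gripper_width: 16.7
gripper_force: 2.4
```

Run:
```python
from h import *
from plant import viewer
print(case())
S=viewer.read_camera("side"); T=viewer.read_camera("top")
a=T["image"][160:235,215:295,::-1];b=S["image"][165:240,215:295,::-1]
cv2.imwrite("pics/cr5.png",np.hstack([cv2.resize(x,(400,375),interpolation=2) for x in(a,b)]))
```

```text
(array([-34.3, -19.1, 228.8]), array([ 1.2 , -4.53,  4.39]), 16.7)
```

View pics/cr5.png

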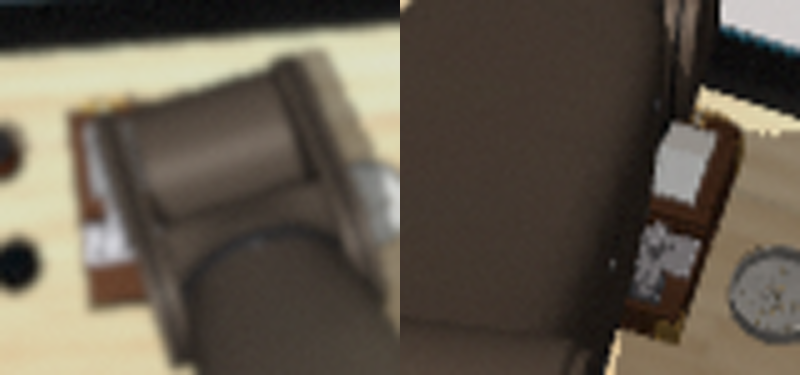

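Both views show the case's front corners, (92,305) and (680,340), exactly where they were. The case stays put and the bolt is moving.

move_arm(
  commands=[
    [[0.05,0,0,0,0,0],[0.05,0,0,0,0,0],[0,0,0,0,0,0]],
  ],
)

```text
time_s: 10.92
tool_pos: [459.1, 216.4, 228.6]
tcp_rot: [0.69, 0.724, -0.0, -0.0]
contact_force: [1.0, -4.4, 4.8]
gripper_width: 16.3
gripper_force: 2.7
```

move_arm(
  commands=[
    [[0.04,0,0,0,0,0],[0.03,0,0,0,0,0],[0,0,0,0,0,0]],
  ],
)

```text
time_s: 11.3
tool_pos: [458.9, 220.5, 228.6]
tcp_rot: [0.69, 0.723, -0.0, -0.0]
contact_force: [1.3, -3.5, 5.9]
gripper_width: 16.0
gripper_force: 2.7
```

move_arm(
  commands=[
    [[0.025,0,0,0,0,0],[0,0,0,0,0,0]],
  ],
)

```text
time_s: 11.55
tool_pos: [458.8, 221.9, 228.6]
tcp_rot: [0.69, 0.723, -0.0, -0.0]
contact_force: [0.4, -4.1, 5.3]
gripper_width: 16.1
gripper_force: 2.8
```

move_arm(
  commands=[
    [[0.025,0,0,0,0,0],[0,0,0,0,0,0]],
  ],
)

```text
time_s: 11.8
tool_pos: [458.8, 222.9, 228.6]
tcp_rot: [0.69, 0.724, -0.001, 0.0]
contact_force: [0.8, -7.7, 5.5]
gripper_width: 16.4
gripper_force: 4.8
```

move_arm(
  commands=[
    [[0.02,0,0,0,0,0],[0,0,0,0,0,0]],
  ],
)

```text
time_s: 12.05
tool_pos: [458.8, 223.6, 228.6]
tcp_rot: [0.69, 0.724, -0.002, 0.001]
contact_force: [0.2, -10.6, 6.3]
gripper_width: 16.1
gripper_force: 6.5
```

move_arm(
  commands=[
    [[0,0,0,0,0,0],[-0.05,0,0,0,0,0],[-0.02,0,-0.1,0,0,0],[0,0,-0.3,0,0,0],[0,0,-0.8,0,0,0]],
  ],
)

```text
time_s: 12.68
tool_pos: [457.3, 220.2, 298.7]
tcp_rot: [0.69, 0.724, -0.004, -0.002]
contact_force: [0.9, -1.0, 0.5]
gripper_width: 15.9
gripper_force: 0.0
```

move_arm(
  commands=[
    [[-0.8,0,-0.9,0,0,0],[-1,0.3,-0.6,0,0,0],[-1,0.3,-0.3,0,0,0],[-1,0.3,0,0,0,0],[-0.5,0,0,0,0,0]],
  ],
)

```text
time_s: 13.3
tool_pos: [521.1, -20.2, 396.6]
tcp_rot: [0.691, 0.723, -0.0, 0.0]
contact_force: [-0.0, 0.8, 0.2]
gripper_width: 16.3
gripper_force: 0.0
```

Run:
```python
from h import *
from plant import viewer
S=viewer.read_camera("side"); T=viewer.read_camera("top")
a=T["image"][170:225,220:285,::-1]; b=S["image"][170:236,215:295,::-1]
cv2.imwrite("pics/cr6.png",np.hstack([cv2.resize(a,None,fx=6,fy=6,interpolation=2),cv2.resize(b,None,fx=5,fy=5,interpolation=2)]))
```

```text
(no output)
```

View pics/cr6.png

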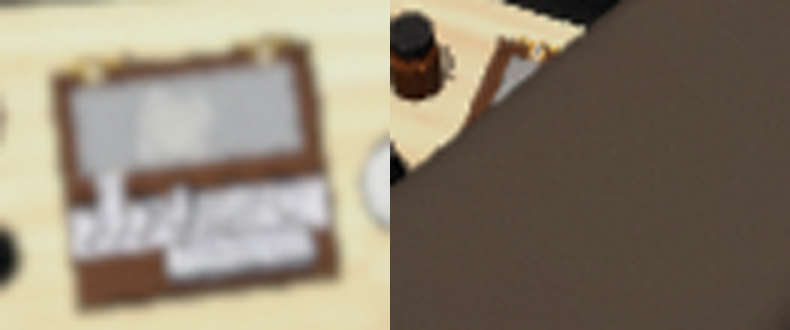

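The top view shows the lid shut and the thumb-piece moved from (228,190) to about (180,200), roughly 24 mm, so the bolt is home. The case has not moved. One numerical check that the bar sprang back up, then I'll hand in.

Run:
```python
from h import *
from plant import viewer
A=dict(np.load("top.npz"));T=viewer.read_camera("top")
g=lambda c:cv2.cvtColor(c["image"],cv2.COLOR_RGB2GRAY).astype(np.float32)
for n,(r0,r1,c0,c1) in {"bar":(209,219,245,276),"case front":(214,224,230,246)}.items():
    m=cv2.resize(g(T),None,fx=8,fy=8,interpolation=2); t=cv2.resize(g(A),None,fx=8,fy=8,interpolation=2)[r0*8:r1*8,c0*8:c1*8]
    q=cv2.matchTemplate(m[r0*8-40:r1*8+40,c0*8-40:c1*8+40],t,cv2.TM_CCOEFF_NORMED);_,v,_,l=cv2.minMaxLoc(q);print(n,round(v,3),(np.array(l)-40)/8)
u=proj(A,[O+[-48,-19,63],O+[-48,-19,55]]);print("down would shift",u[1]-u[0])
```

```text
bar 0.995 [-0.125  0.   ]
case front 1.0 [0. 0.]
down would shift [0.03510492 0.42397132]
```

```bash
python3 -c "
from plant import ctrl
print(ctrl.sign_off())"
```

```text
the job is handed in; nothing more can be done
None
```

I shut the lid, slid the bolt home with the catch held down and let the catch spring back up; the last pictures show it locked and the case unmoved, and I handed the job in at about 13.5 s, with no verdict returned.

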